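# Put the loose brass fittings back in the stock tray

### The arm

A 6-joint arm with a two-finger parallel gripper is mounted at the origin on the work surface. World frame = base frame: x ahead of the robot, y to its left, z up, the work surface at z = 0. Lengths are in mm, angles in rad, forces in N, time in s.
With the tool pointing down it reaches from about 400 to 925 mm from the base axis. Payload 12.5 kg.
Tool frame: the origin (TCP) lies at the very end of the fingers, on their centre line; the grasp point (between the pads) lies env.grip_point_offset behind it (env.grip_point_offset is the distance from the TCP to the grasp point, in mm); y points along the fingers, z is the direction in which the jaws open and shut, and the axes are right-handed (so a half turn about y gives the same grasp; the last joint's range is limited). The gripper opens to 95 mm and grips with 3 to 60 N. Pads are 20 mm wide; open, the fingers measure 119 mm over their backs; the gripper's body (75 mm by 180 mm) begins 59 mm behind the grasp point.
Start: joints at [-1.215, 0.491, 1.559, -0, 1.092, -0.106], TCP at [278.5, -559.54, 214.661] pointing down, gripper open.
Joint ranges: [-3.1, 3.1], [-0.84, 2.19], [0.05, 2.79], [-1.13, 4.28], [0.06, 2.93], [-2.69, 2.69]. Speed limits (rad/s): [2.22, 2.22, 2.79, 3.14, 3.14, 3.14].

### API

Orientations are given as [roll, pitch, yaw] about the fixed x, y, z axes, in that order (R = Rz(yaw) Ry(pitch) Rx(roll)).
In Python, from cell import readout, read_camera, env, nets gives the robot as it stands.
- The arm moves only by the tool apply_moves, never from a script. Its argument "increments" is a list of rows, each a list of 3 entries, a list of its own where there are three numbers: the shift along the tool's x, y, z in cm, then the turn, a rotation vector about the tool's x, y, z in degrees, then the finger opening in cm, from 0 to 9.51. A call has exactly 5 rows; each row shifts and turns the pose as measured when the row begins, along the tool's axes as they then stand; what a row does not reach is not made up. A row lasts 1/8 s, in which the tool goes at most 62.5 mm and 10.7 degrees, less where a joint would pass 70% of its speed; a pose out of reach is approached as far as the arm can. A call with a gripper value outside its range is refused whole. The fingers move at their own pace and stop on an object; the grip force is fixed at half the most. Time passes only in rows, so rows that do not move let the fingers close, or fill a call up. It gives the time, the measured TCP pose, the force and the opening at its end, in the units of the state.
- readout.state(): the state, without advancing time (a new reading comes with each control period).
- read_camera(name): name is "side" or "top"; returns a dict with "img" (420x560x3 uint8, red, green, blue), "vfov" (degrees; the focal length in pixels is half the picture's height over the tangent of half this angle, whatever the lens; pixels are square), "cx", "cy" (the principal point, pixels), "rvec" (rotation vector, rad) and "tvec" (3), from world to camera coordinates, as OpenCV has them. Camera axes: x right, y down, z forward; pixel columns grow to the right and rows downward; lengths in mm; the calibration is good to about 2 mm. A picture is of the moment at which its call begins. There is no depth.
- env.job_done(): hands the job in, once; it reports no verdict.
Trained networks look in a picture, given as the dict that the camera call returned (one of the last four; its "shot" number tells which), for a name from the list of things; names that differ only in an ending like _2 or _b are one class to them, and where a whole thing is asked for, a point or a joint stands for the part that bears it (a point fixed in the world has none). Each returns a list of dicts, best first, with "confidence" (0 to 1); they miss things now and then, are a little off and sometimes report something else, mostly with a low value. They report only what shows in the picture. A call takes as long as a camera call.
- nets.look_for(picture, thing): "point" ([x, y, z] in mm, in the coordinates of the camera as it stood for that picture, good to about 4 mm: the middle of the surface that is visible of it).
- nets.mark_of(picture, thing): "point" ([x, y, z] in mm, in the coordinates of the camera as it stood for that picture, good to about 4 mm: a listed point, or the origin of a listed thing).
The state is a dict: "t": time; "joints": joint angles; "qvel": joint speeds; "tau": joint torques, N m; "eef_pos": TCP position; "tcp_rot": TCP orientation; "ft_force": force on the tool from outside, world axes, zero at the start; "moment": the same for the moment, N m; "opening": opening from 0.0 (shut) to 1.0 (fully open).
Only numpy, scipy, OpenCV 4.12 (cv2) and the standard library are available. Lean on these libraries where they do the work, as an engineer would, in place of code of your own. Each camera call takes 0.05 s, during which the arm holds its last target. There are 200 camera calls.

### The job

Put the four loose brass fittings on the bench (tee, ball valve, hex coupling, hose tail) back in the grey stock tray, each standing upright on the floor of the lift-out box that already holds its kind, in the empty part nearest the robot. The grey steel tee and grey steel hose tail are look-alikes from another set: leave them where they stand.

Things in the scene. Friction and masses are not known exactly. Their poses are not given: they have to be found in the camera images.
- tee: Loose brass pipe tee, branch up, 48 high. Run 54 long on its x axis, hexagonal ends 32 across flats, a flat down. Branch on the z axis, its top (z 32 to 48) a hex collar 30 across flats, flats facing +y and -y (grip there), neck below 26 in diameter. Origin: centre of underside. 170 g.
- valve: Loose brass ball valve with a red butterfly handle on top, 56 high. Body 54 long along its x axis, hexagonal ends 30 across flats, a flat down. Handle: red bar 50 long (along x), 10 thick (along y), z 38 to 56, centred on the z axis (grip it across y). Origin: centre of the underside, z up. 240 g.
- coupling: Loose brass hex coupling standing on end: plain hexagonal piece 34 across flats, 46 high, two flats facing its +y and -y, dark round mouth on top. Origin: centre of the underside, z up. 150 g.
- hosetail: Loose brass hose tail standing on its nut, 62 high: hex nut 32 across flats (flats facing +y and -y), z 0 to 20, then a thin ribbed upright tail about 19 in diameter, z 20 to 62 (grip near its top). Origin: centre of underside. 100 g.
- box_tees: Blue box in the grey tray, fixed, already holding one brass tee. Outside 112 (x) by 74 (y) by 22 high, walls and floor 2 thick. Origin: underside, middle of the empty part nearest the robot (clear floor x -35 to +33, y -35 to +35, floor top z +2). Fixed stock at x +33 to +73, up to 50 high. x points away from the robot. Underside 3 above the bench.
- box_valves: Yellow box in the grey tray, fixed, already holding one brass ball valve with a red handle. Outside 112 (x) by 74 (y) by 22 high, walls and floor 2 thick. Origin: underside, middle of the empty part nearest the robot (clear floor x -35 to +33, y -35 to +35, floor top z +2). Fixed stock at x +33 to +73, up to 58 high. x points away from the robot. Underside 3 above the bench.
- box_couplings: Red box in the grey tray, fixed, already holding two brass hex couplings. Outside 112 (x) by 74 (y) by 22 high, walls and floor 2 thick. Origin: underside, middle of the empty part nearest the robot (clear floor x -35 to +33, y -35 to +35, floor top z +2). Fixed stock at x +33 to +73, up to 48 high. x points away from the robot. Underside 3 above the bench.
- box_hosetails: Green box in the grey tray, fixed, already holding two brass hose tails. Outside 112 (x) by 74 (y) by 22 high, walls and floor 2 thick. Origin: underside, middle of the empty part nearest the robot (clear floor x -35 to +33, y -35 to +35, floor top z +2). Fixed stock at x +33 to +73, up to 64 high. x points away from the robot. Underside 3 above the bench.
- steel_tee: Look-alike: grey galvanised steel pipe tee, branch up, 48 high. Run 54 long on its x axis, hexagonal ends 32 across flats, a flat down. Branch on the z axis, its top (z 32 to 48) a hex collar 30 across flats, flats facing +y and -y (grip there), neck below 26 in diameter. Origin: centre of underside. Same shape as the brass tee; stays where it is.
- steel_hosetail: Look-alike: grey galvanised steel hose tail standing on its nut, 62 high: hex nut 32 across flats (flats facing +y and -y), z 0 to 20, then a thin ribbed upright tail about 19 in diameter, z 20 to 62 (grip near its top). Origin: centre of underside. Same shape as the brass hose tail; stays where it is.

How it is judged (in metres and radians):
At the end, for the whole second after the job is handed in: Each brass fitting stands upright (within 0.15 rad) on the floor of its own kind's box (origin within 28 mm of the box origin along the box's x and y, and 0 to 8 mm above it), released and at rest; the two steel look-alikes are within 20 mm of where they started (x of tee in the frame of box_tees between -0.028 and 0.028 m and y of tee in the frame of box_tees between -0.028 and 0.028 m and z of tee in the frame of box_tees between 0 and 0.008 m and angle between each of tee, valve, coupling, hosetail's own z axis and vertical below 0.15 rad and linear speed of each of tee, valve, coupling, hosetail below 0.02 m/s and angular speed of each of tee, valve, coupling, hosetail below 0.2 rad/s and x of valve in the frame of box_valves between -0.028 and 0.028 m and y of valve in the frame of box_valves between -0.028 and 0.028 m and z of valve in the frame of box_valves between 0 and 0.008 m and x of coupling in the frame of box_couplings between -0.028 and 0.028 m and y of coupling in the frame of box_couplings between -0.028 and 0.028 m and z of coupling in the frame of box_couplings between 0 and 0.008 m and x of hosetail in the frame of box_hosetails between -0.028 and 0.028 m and y of hosetail in the frame of box_hosetails between -0.028 and 0.028 m and z of hosetail in the frame of box_hosetails between 0 and 0.008 m and distance of each of steel_tee, steel_hosetail from where it was at the start of the episode below 0.02 m); the robot touches nothing.
It fails at once if the steel tee is moved from its place or tipped over (distance of steel_tee from where it was at the start of the episode above 0.02 m or angle between steel_tee's own z axis and vertical above 0.5 rad).
It fails at once if the steel hosetail is moved from its place or tipped over (distance of steel_hosetail from where it was at the start of the episode above 0.02 m or angle between steel_hosetail's own z axis and vertical above 0.5 rad).
It also fails if it takes over 120 s, if anything falls off the work surface, if the arm or the gripper's body presses on something with over 40 N, if the wrist force passes 120 N, or if a joint passes its speed limit or range.

## Working session

There is one attempt and no reset: what is moved stays moved. The work goes in short steps, Python scripts to look and compute and a tool call to move; the robot and the scene stay as the last step left them, time stands still between calls to the robot, and variables do not carry over. Pictures are saved under pics/ and viewed, about 12 in all and at most 16, crops included, and the job is handed in when it is done.

Besides the shell and the picture viewer there is one more tool, called as a command line: name --argument value ..., lists and objects as JSON in quotes. apply_moves: Moves the arm, as the interface text tells. Its arguments: {"type":"object","properties":{"increments":{"type":"array"}},"required":["increments"]}

```bash
mkdir -p pics; cat > h.py <<'E'
import numpy as np, cv2
from scipy.spatial.transform import Rotation as Ro
from cell import readout, read_camera, env, nets
def cam(n):
    p=read_camera(n); R=cv2.Rodrigues(np.array(p['rvec'],float))[0]; t=np.array(p['tvec'],float).ravel()
    f=p['img'].shape[0]/2/np.tan(np.radians(p['vfov'])/2); return p,R,t,f
def world(R,t,pt): return R.T@(np.array(pt)-t)
def pix2z(p,R,t,f,u,v,z):
    d=R.T@np.array([(u-p['cx'])/f,(v-p['cy'])/f,1]); o=-R.T@t; return o+d*(z-o[2])/d[2]
def proj(p,R,t,f,X):
    c=(R@np.atleast_2d(X).T).T+t; return np.c_[c[:,0]/c[:,2]*f+p['cx'],c[:,1]/c[:,2]*f+p['cy']]
def save(p,n): cv2.imwrite('pics/'+n,p['img'][:,:,::-1])
E
python3 - <<'E'
from h import *
s=readout.state(); print(s, env.grip_point_offset)
print(np.round(Ro.from_euler('xyz',s['tcp_rot']).as_matrix(),3))
for n in ['top','side']:
    p,R,t,f=cam(n); save(p,n+'0.png'); print(n,np.round(-R.T@t),f,p['cx'],p['cy'])
    for k in 'tee valve coupling hosetail steel_tee steel_hosetail box_tees box_valves box_couplings box_hosetails'.split():
        print(k,[(np.round(world(R,t,d['point'])).tolist(),round(d['confidence'],2)) for d in nets.mark_of(p,k)[:3]])
E
```

```text
{'t': 0.0, 'joints': array([-1.21456761e+00,  4.91546565e-01,  1.55941748e+00, -4.17305367e-06,
        1.09169788e+00, -1.05618112e-01]), 'qvel': array([ 6.99059716e-05, -9.54153337e-04, -1.21680805e-03,  7.88876990e-04,
        1.42083179e-03,  7.92186993e-04]), 'tau': array([ 2.98866384e-03, -6.12643147e+01, -2.58182645e+01,  6.94364123e-02,
        4.82151029e-02, -9.88416423e-05]), 'eef_pos': array([ 278.43075264, -559.29999173,  214.08082883]), 'tcp_rot': array([-1.57186004e+00,  1.09044707e-04, -2.67974396e+00]), 'ft_force': array([-0.55733511,  0.0981462 ,  0.39290229]), 'moment': array([-0.05002652, -0.05138969,  0.05151493]), 'opening': 0.9987541974927173} 18.8
[[-0.895 -0.     0.446]
 [-0.446  0.001 -0.895]
 [-0.    -1.    -0.001]]
top [366. -28. 779.] 387.9271788772498 284.89509280582564 220.27127011279254
tee [([469.0, -69.0, -3.0], 0.71)]
valve [([609.0, -345.0, -4.0], 0.72), ([567.0, 189.0, 6.0], 0.15)]
coupling [([434.0, -203.0, 1.0], 0.8), ([457.0, 216.0, -1.0], 0.54)]
hosetail [([607.0, -181.0, -1.0], 0.69)]
steel_tee [([454.0, -306.0, -2.0], 0.67)]
steel_hosetail [([582.0, -60.0, -3.0], 0.53)]
box_tees [([580.0, 265.0, -1.0], 0.84)]
box_valves [([457.0, 217.0, -2.0], 0.62)]
box_couplings [([569.0, 192.0, 3.0], 0.87)]
box_hosetails [([472.0, 287.0, 0.0], 0.9)]
side [251. 467. 712.] 385.69158338592933 282.6605405583998 203.84280154652737
tee [([466.0, -69.0, 1.0], 0.6)]
valve [([607.0, -345.0, 0.0], 0.92)]
coupling [([433.0, -202.0, 3.0], 0.65)]
hosetail [([606.0, -182.0, -1.0], 0.64)]
steel_tee [([457.0, -310.0, 1.0], 0.71)]
steel_hosetail [([577.0, -58.0, -0.0], 0.57)]
box_tees [([583.0, 263.0, 2.0], 0.83), ([464.0, 289.0, 4.0], 0.37)]
box_valves [([455.0, 216.0, 1.0], 0.91)]
box_couplings [([569.0, 194.0, 3.0], 0.87), ([467.0, 287.0, 6.0], 0.28)]
box_hosetails [([469.0, 288.0, 3.0], 0.89)]
```

View pics/top0.png

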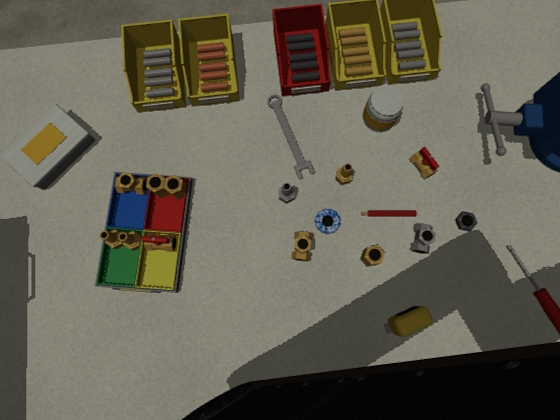

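View pics/side0.png

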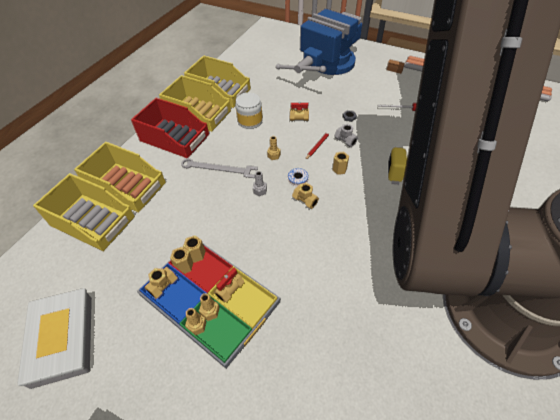

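The top view shows the brass tee at (303,243), valve (424,160), coupling (373,255) and hose tail (345,173). The steel tee is at (424,236), the steel tail at (288,191), and the tray spans (98–190, 173–290). The net positions agree with this. Next I fit the yaws from silhouettes.

```bash
cat > fit.py <<'E'
from h import *
from scipy.optimize import differential_evolution
def hexz(af,z0,z1,):   # vertical hex prism, flats +-y
    a=np.radians(np.arange(0,360,60)); r=af/np.sqrt(3)
    return np.array([[r*np.cos(k),r*np.sin(k),z] for z in (z0,z1) for k in a])
def hexx(af,x0,x1): # along x, a flat down
    h=hexz(af,x0,x1); return np.c_[h[:,2],h[:,0],h[:,1]+af/2]
def cyl(d,z0,z1): a=np.linspace(0,6.28,16); return np.array([[d/2*np.cos(k),d/2*np.sin(k),z] for z in (z0,z1) for k in a])
def box(x,y,z0,z1): return np.array([[i*x/2,j*y/2,z] for i in(-1,1) for j in(-1,1) for z in(z0,z1)])
M=dict(tee=[np.r_[hexx(32,-27,-17)],hexx(32,17,27),hexx(26,-20,20),cyl(26,10,32),hexz(30,32,48)],
 valve=[hexx(30,-27,-15),hexx(30,15,27),hexx(28,-18,18),cyl(12,20,40),box(50,10,38,56)],
 coupling=[hexz(34,0,46)], hosetail=[hexz(32,0,20),cyl(19,20,62)])
def pose(v,P,z=0): c,s=np.cos(v[2]),np.sin(v[2]); return P@np.array([[c,s,0],[-s,c,0],[0,0,1]])+[v[0],v[1],z]
S=6
def crop(C,xy,n=30):
    p,R,t,f=C; u,v=proj(p,R,t,f,[[xy[0],xy[1],25]])[0].astype(int); o=(u-n,v-n)
    return cv2.resize(p['img'][v-n:v+n,u-n:u+n],None,fx=S,fy=S,interpolation=cv2.INTER_CUBIC),o
def mask(I):
    i=I.astype(int); return ((i.max(2)-i.min(2))/(i.max(2)+1.)>.42)&(i[:,:,0]>i[:,:,2]+12)
def sil(C,o,v,parts,shape,z=0):
    m=np.zeros(shape,np.uint8)
    for P in parts:
        q=((proj(*C,pose(v,P,z))-o+.5)*S).astype(np.int32); cv2.fillConvexPoly(m,cv2.convexHull(q),1)
    return m>0
def fit(Cs,name,xy,z=0,span=12,yr=(-np.pi/2,np.pi/2)):
    L=[]
    for C in Cs:
        I,o=crop(C,xy); m=mask(I); L.append((C,I,o,m))
    def cost(v): return sum(1-(m&(s:=sil(C,o,v,M[name],m.shape,z))).sum()/(m|s).sum() for C,I,o,m in L)
    r=differential_evolution(cost,[(xy[0]-span,xy[0]+span),(xy[1]-span,xy[1]+span),yr],maxiter=25,popsize=12,seed=1)
    out=[]
    for C,I,o,m in L:
        J=I.copy(); s=sil(C,o,r.x,M[name],m.shape,z).astype(np.uint8)
        cv2.drawContours(J,cv2.findContours(s,0,2)[0],-1,(0,255,0),1)
        cv2.drawContours(J,cv2.findContours(m.astype(np.uint8),0,2)[0],-1,(255,0,255),1); out.append(J[60:300,80:280])
    return r.x,r.fun,np.vstack(out)
E
python3 - <<'E'
from fit import *
Cs=[cam('top'),cam('side')]; ims=[]
for n,xy in dict(tee=(468,-69),valve=(608,-345),coupling=(433,-202),hosetail=(606,-181)).items():
    x,c,im=fit(Cs,n,xy); ims.append(im); print(n,np.round(x,3),round(c,3))
cv2.imwrite('pics/fit.png',np.hstack(ims)[:,:,::-1])
E
```

```text
tee [ 4.6899e+02 -7.2357e+01 -2.6900e-01] 0.463
valve [ 6.08157e+02 -3.42599e+02  4.39000e-01] 0.405
coupling [ 431.559 -204.934    0.687] 0.768
hosetail [ 604.801 -177.645    0.631] 0.699
```

View pics/fit.png

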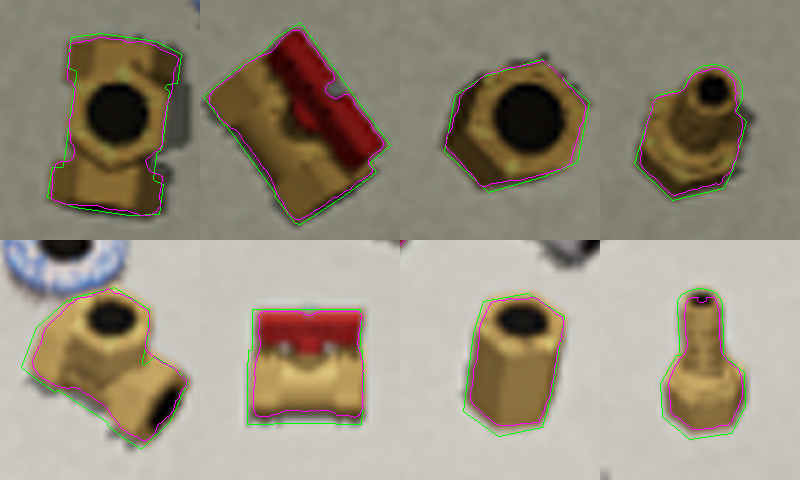

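The overlays match in both views. The hex yaws are ambiguous mod 60°, which doesn't matter. I'll take the valve first.

```bash
cat > plan.py <<'E'
import sys
from h import *
def plan(tgt,a,n,grip,s=None):
    # tgt TCP xyz mm; a = yaw of tool z (jaw) ; prints rows
    s=s or readout.state(); p=np.array(s['eef_pos']); R0=Ro.from_euler('xyz',s['tcp_rot'])
    z=np.array([np.cos(a),np.sin(a),0]); y=np.array([0,0,-1.]); R1=Ro.from_matrix(np.c_[np.cross(y,z),y,z])
    w=(R0.inv()*R1).as_rotvec(); 
    P,Q=p,R0
    for i in range(n):
        d=p+(np.array(tgt)-p)*(i+1)/n-P; sh=np.round(Q.inv().apply(d)/10,2); tw=np.round(np.degrees(w/n),1)
        print([sh.tolist(),tw.tolist(),grip],end=',\n' ); P=P+Q.apply(sh*10); Q=Q*Ro.from_rotvec(np.radians(tw))
    print('at',np.round(p,1),'step',round(np.linalg.norm(np.array(tgt)-p)/n,1),'jaw',round(np.arctan2(R0.apply([0,0,1])[1],R0.apply([0,0,1])[0]),3),'open',round(s['opening']*95,1),'F',np.round(s['ft_force'],1))
a=[eval(x) for x in sys.argv[1:]]
plan(a[0:3],a[3],int(a[4]),a[5])
E
python3 plan.py 608 -342.6 120 -1.13 10 6.0; python3 -c "print(1)"
```

```text
[[-3.92, 0.95, -0.47], [-0.0, 0.1, 0.0], 6.0],
[[-3.91, 0.94, -0.49], [-0.0, 0.1, 0.0], 6.0],
[[-3.92, 0.95, -0.48], [-0.0, 0.1, 0.0], 6.0],
[[-3.91, 0.95, -0.5], [-0.0, 0.1, 0.0], 6.0],
[[-3.91, 0.94, -0.5], [-0.0, 0.1, 0.0], 6.0],
[[-3.92, 0.95, -0.51], [-0.0, 0.1, 0.0], 6.0],
[[-3.91, 0.95, -0.51], [-0.0, 0.1, 0.0], 6.0],
[[-3.91, 0.94, -0.53], [-0.0, 0.1, 0.0], 6.0],
[[-3.91, 0.95, -0.53], [-0.0, 0.1, 0.0], 6.0],
[[-3.91, 0.95, -0.53], [-0.0, 0.1, 0.0], 6.0],
at [ 278.5 -559.6  214.7] step 40.6 jaw -1.109 open 95.0 F [0.1 0.5 1.2]
1
```

apply_moves --increments '[[[-3.9,0.95,-0.5],[0,0.1,0],6.0],[[-3.9,0.95,-0.5],[0,0.1,0],6.0],[[-3.9,0.95,-0.5],[0,0.1,0],6.0],[[-3.9,0.95,-0.5],[0,0.1,0],6.0],[[-3.9,0.95,-0.5],[0,0.1,0],6.0]]'

```text
t: 1.82
eef_pos: [445.2, -450.3, 166.6]
tcp_rot: [-1.568, -0.0, -2.694]
ft_force: [0.9, -0.3, 0.6]
opening: 0.637
```

apply_moves --increments '[[[-3.9,0.95,-0.5],[0,0.1,0],6.0],[[-3.9,0.95,-0.5],[0,0.1,0],6.0],[[-3.9,0.95,-0.5],[0,0.1,0],6.0],[[-3.9,0.95,-0.5],[0,0.1,0],6.0],[[0,0,0],[0,0,0],6.0]]'

```text
t: 2.45
eef_pos: [583.4, -360.1, 126.3]
tcp_rot: [-1.569, -0.0, -2.698]
ft_force: [-0.6, 0.1, -0.1]
opening: 0.632
```

```bash
python3 plan.py 608 -342.6 32 -1.13 4 6.0
```

```text
[[-0.74, 2.36, -0.13], [-0.0, 0.0, 0.0], 6.0],
[[-0.75, 2.35, -0.14], [-0.0, 0.0, 0.0], 6.0],
[[-0.74, 2.36, -0.13], [-0.0, 0.0, 0.0], 6.0],
[[-0.75, 2.35, -0.14], [-0.0, 0.0, 0.0], 6.0],
at [ 583.4 -360.1  126.3] step 24.7 jaw -1.127 open 60.0 F [-0.6  0.1 -0.1]
```

apply_moves --increments '[[[-2.0,1.0,-0.35],[0,0,0],6.0],[[-1.0,1.0,-0.2],[0,0,0],6.0],[[0,2.4,0],[0,0,0],6.0],[[0,2.4,0],[0,0,0],6.0],[[0,0,0],[0,0,0],6.0]]'

```text
t: 3.08
eef_pos: [609.0, -342.1, 54.9]
tcp_rot: [-1.569, -0.001, -2.7]
ft_force: [0.9, 0.3, 0.3]
opening: 0.631
```

```bash
python3 plan.py 608 -342.6 32 -1.13 1 6.0
```

```text
[[0.11, 2.29, -0.0], [-0.1, 0.0, 0.0], 6.0],
at [ 609.  -342.1   54.9] step 22.9 jaw -1.129 open 59.9 F [0.9 0.3 0.3]
```

apply_moves --increments '[[[0.1,1.5,0],[0,0,0],6.0],[[0,0.9,0],[0,0,0],6.0],[[0,0,0],[0,0,0],0],[[0,0,0],[0,0,0],0],[[0,0,0],[0,0,0],0]]'

```text
t: 3.7
eef_pos: [608.7, -343.6, 31.6]
tcp_rot: [-1.566, 0.001, -2.701]
ft_force: [0.2, 0.1, -0.3]
opening: 0.375
```

apply_moves --increments '[[[0,0,0],[0,0,0],0],[[0,0,0],[0,0,0],0],[[0,0,0],[0,0,0],0],[[0,0,0],[0,0,0],0],[[0,0,0],[0,0,0],0]]'

```text
t: 4.32
eef_pos: [609.0, -343.8, 32.2]
tcp_rot: [-1.565, 0.001, -2.701]
ft_force: [0.3, 0.2, -0.6]
opening: 0.162
```

apply_moves --increments '[[[0,0,0],[0,0,0],0],[[0,0,0],[0,0,0],0],[[0,0,0],[0,0,0],0],[[0,-1.0,0],[0,0,0],0],[[0,-1.0,0],[0,0,0],0]]'

```text
t: 4.95
eef_pos: [608.5, -343.3, 52.4]
tcp_rot: [-1.567, 0.0, -2.701]
ft_force: [-0.4, -0.2, -2.5]
opening: 0.162
```

```bash
python3 plan.py 608 -342.6 140 -1.13 1 0; python3 - <<'E'
from h import *
ims=[]
for n in ['top','side']:
    p,R,t,f=cam(n); s=readout.state(); u,v=proj(p,R,t,f,s['eef_pos'])[0].astype(int)
    u=np.clip(u,50,510);v=np.clip(v,50,370); ims.append(cv2.resize(p['img'][v-50:v+50,u-50:u+50],(400,400),interpolation=2))
cv2.imwrite('pics/g1.png',np.hstack(ims)[:,:,::-1])
E
```

```text
[[0.01, -8.76, -0.05], [-0.2, 0.0, -0.0], 0],
at [ 608.5 -343.3   52.4] step 87.6 jaw -1.13 open 15.4 F [-0.4 -0.2 -2.5]
```

View pics/g1.png

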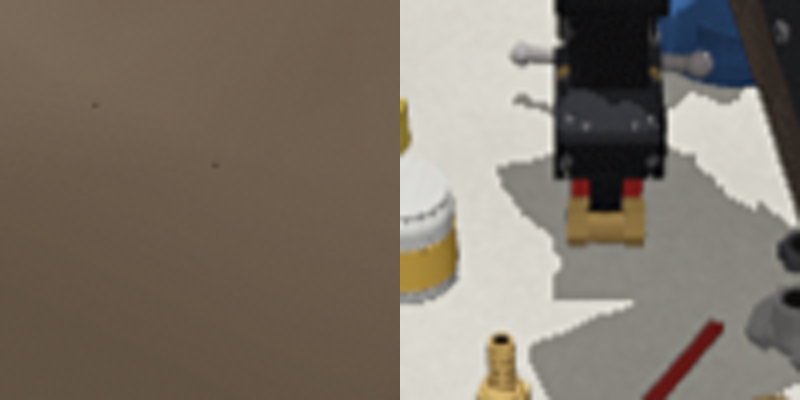

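The side crop shows the valve held level in the fingers (px ~605,215), and the force reads about −2.5 N. The opening reads about 5 mm larger than the bar. Lift and carry.

apply_moves --increments '[[[0,-3.0,0],[0,0,0],0],[[0,-4.0,0],[0,0,0],0],[[0,-3.0,0],[0,0,0],0],[[0,0,0],[0,0,0],0],[[0,0,0],[0,0,0],0]]'

```text
t: 5.68
eef_pos: [607.7, -342.6, 154.4]
tcp_rot: [-1.567, 0.0, -2.701]
ft_force: [0.1, -0.4, -2.5]
opening: 0.165
```

```bash
python3 plan.py 456.5 216 140 -1.77 14 0
```

```text
[[-0.73, 0.09, -4.07], [-0.0, 2.6, -0.0], 0],
[[-0.54, 0.09, -4.1], [-0.0, 2.6, -0.0], 0],
[[-0.35, 0.09, -4.12], [-0.0, 2.6, -0.0], 0],
[[-0.17, 0.09, -4.13], [-0.0, 2.6, -0.0], 0],
[[0.02, 0.09, -4.13], [-0.0, 2.6, -0.0], 0],
[[0.21, 0.08, -4.13], [-0.0, 2.6, -0.0], 0],
[[0.39, 0.09, -4.11], [-0.0, 2.6, -0.0], 0],
[[0.58, 0.09, -4.1], [-0.0, 2.6, -0.0], 0],
[[0.77, 0.09, -4.06], [-0.0, 2.6, -0.0], 0],
[[0.95, 0.09, -4.02], [-0.0, 2.6, -0.0], 0],
[[1.13, 0.09, -3.98], [-0.0, 2.6, -0.0], 0],
[[1.31, 0.09, -3.92], [-0.0, 2.6, -0.0], 0],
[[1.49, 0.09, -3.85], [-0.0, 2.6, -0.0], 0],
[[1.66, 0.09, -3.79], [-0.0, 2.6, -0.0], 0],
at [ 607.7 -342.6  154.4] step 41.3 jaw -1.13 open 15.7 F [ 0.1 -0.4 -2.5]
```

apply_moves --increments '[[[-0.7,0.1,-4.1],[0,2.6,0],0],[[-0.5,0.1,-4.1],[0,2.6,0],0],[[-0.35,0.1,-4.1],[0,2.6,0],0],[[-0.2,0.1,-4.1],[0,2.6,0],0],[[0,0.1,-4.1],[0,2.6,0],0]]'

```text
t: 6.3
eef_pos: [550.0, -139.3, 140.2]
tcp_rot: [-1.574, -0.007, -2.939]
ft_force: [0.8, 0.2, -2.5]
opening: 0.167
```

apply_moves --increments '[[[0.2,0.1,-4.1],[0,2.6,0],0],[[0.4,0.1,-4.1],[0,2.6,0],0],[[0.6,0.1,-4.1],[0,2.6,0],0],[[0.8,0.1,-4.1],[0,2.6,0],0],[[0.95,0.1,-4.0],[0,2.6,0],0]]'

```text
t: 6.92
eef_pos: [493.1, 67.3, 129.6]
tcp_rot: [-1.574, -0.018, 3.109]
ft_force: [0.9, -0.0, -1.8]
opening: 0.165
```

```bash
python3 plan.py 456.5 216 130 -1.77 5 0
```

```text
[[0.83, 0.01, -2.95], [0.0, 1.9, 0.2], 0],
[[0.92, 0.02, -2.92], [0.0, 1.9, 0.2], 0],
[[1.03, 0.0, -2.88], [0.0, 1.9, 0.2], 0],
[[1.11, 0.01, -2.85], [0.0, 1.9, 0.2], 0],
[[1.22, -0.0, -2.82], [0.0, 1.9, 0.2], 0],
at [493.1  67.3 129.6] step 30.6 jaw -1.603 open 15.7 F [ 0.9 -0.  -1.8]
```

apply_moves --increments '[[[0.9,0,-3.8],[0,2.4,0.2],0],[[1.2,0,-3.8],[0,2.4,0.2],0],[[1.5,0,-3.7],[0,2.4,0.2],0],[[1.6,0,-3.5],[0,2.4,0.2],0],[[0,0,0],[0,0,0],0]]'

```text
t: 7.55
eef_pos: [450.4, 226.3, 124.4]
tcp_rot: [-1.568, -0.013, 2.938]
ft_force: [0.2, -1.1, -3.2]
opening: 0.164
```

```bash
python3 plan.py 456.5 216 60 -1.77 3 0; python3 - <<'E'
from h import *
p,R,t,f=cam('side'); save(p,'v1.png')
E
```

```text
[[-0.3, 2.14, 0.29], [-0.1, -0.1, 0.2], 0],
[[-0.29, 2.15, 0.29], [-0.1, -0.1, 0.2], 0],
[[-0.28, 2.14, 0.3], [-0.1, -0.1, 0.2], 0],
at [450.4 226.3 124.4] step 21.8 jaw -1.774 open 15.5 F [ 0.2 -1.1 -3.2]
```

View pics/v1.png

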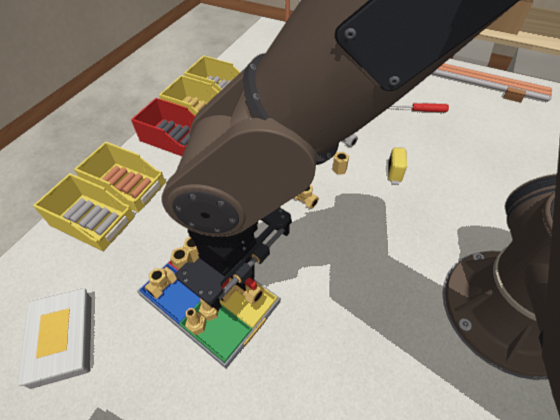

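The side view shows the valve hanging over the yellow box at about (255,292). I'll correct sideways, then lower.

apply_moves --increments '[[[-0.5,1.5,0.5],[0,0,0.3],0],[[-0.4,2.0,0.4],[0,0,0.2],0],[[0,1.5,0],[0,0,0],0],[[0,0.5,0],[0,0,0],0],[[0,0,0],[0,0,0],0]]'

```text
t: 8.22
eef_pos: [457.7, 209.9, 65.4]
tcp_rot: [-1.565, -0.007, 2.936]
ft_force: [0.6, 0.2, -1.2]
opening: 0.165
```

```bash
python3 plan.py 456.5 216 38 -1.77 2 0
```

```text
[[0.11, 1.37, -0.3], [-0.2, -0.2, 0.2], 0],
[[0.12, 1.37, -0.29], [-0.2, -0.2, 0.2], 0],
at [457.7 209.9  65.4] step 14.1 jaw -1.776 open 15.7 F [ 0.6  0.2 -1.2]
```

apply_moves --increments '[[[0.2,0,-0.6],[0,0,0],0],[[0,1.0,0],[0,0,0],0],[[0,1.0,0],[0,0,0],0],[[0,0.7,0],[0,0,0],0],[[0,0,0],[0,0,0],0]]'

```text
t: 8.85
eef_pos: [457.1, 216.6, 37.3]
tcp_rot: [-1.566, -0.006, 2.937]
ft_force: [-0.4, -0.8, -1.5]
opening: 0.165
```

```bash
python3 plan.py 456.5 216 37 -1.77 1 0
```

```text
[[0.05, 0.03, 0.07], [-0.3, -0.3, 0.3], 0],
at [457.1 216.6  37.3] step 0.9 jaw -1.776 open 15.7 F [-0.4 -0.8 -1.5]
```

apply_moves --increments '[[[0,0.05,0],[0,0,0],0],[[0,0,0],[0,0,0],5.0],[[0,0,0],[0,0,0],5.0],[[0,0,0],[0,0,0],5.0],[[0,0,0],[0,0,0],5.0]]'

```text
t: 9.48
eef_pos: [457.7, 216.7, 37.8]
tcp_rot: [-1.567, -0.004, 2.937]
ft_force: [-0.3, 0.4, -0.4]
opening: 0.504
```

apply_moves --increments '[[[0,-1.0,0],[0,0,0],5.0],[[0,-3.0,0],[0,0,0],5.0],[[0,-4.0,0],[0,0,0],5.0],[[0,-4.0,0],[0,0,0],5.0],[[0,0,0],[0,0,0],5.0]]'

```text
t: 10.1
eef_pos: [458.3, 217.1, 163.7]
tcp_rot: [-1.567, -0.004, 2.937]
ft_force: [-0.7, -0.4, 0.2]
opening: 0.526
```

```bash
python3 plan.py 469 -72.4 110 -1.84 7 6
```

```text
[[-0.99, 0.78, 4.01], [-0.0, 0.5, 0.0], 6],
[[-1.03, 0.78, 4.01], [-0.0, 0.5, 0.0], 6],
[[-1.07, 0.78, 4.0], [-0.0, 0.5, 0.0], 6],
[[-1.1, 0.77, 3.99], [-0.0, 0.5, 0.0], 6],
[[-1.13, 0.78, 3.97], [-0.0, 0.5, 0.0], 6],
[[-1.17, 0.78, 3.97], [-0.0, 0.5, 0.0], 6],
[[-1.2, 0.78, 3.96], [-0.0, 0.5, 0.0], 6],
at [458.3 217.1 163.7] step 42.1 jaw -1.776 open 50.0 F [-0.7 -0.4  0.2]
```

Valve released. Next the tee.

apply_moves --increments '[[[-1.0,0.7,4.0],[0,0.5,0],6],[[-1.0,0.7,4.0],[0,0.5,0],6],[[-1.1,0.7,4.0],[0,0.5,0],6],[[-1.1,0.7,4.0],[0,0.5,0],6],[[-1.1,0.7,4.0],[0,0.5,0],6]]'

```text
t: 10.72
eef_pos: [464.7, 6.7, 127.6]
tcp_rot: [-1.568, -0.004, 2.897]
ft_force: [1.5, 0.3, 0.0]
opening: 0.634
```

apply_moves --increments '[[[-1.2,0.7,4.0],[0,0.5,0],6],[[-1.2,0.7,4.0],[0,0.5,0],6],[[0,0,0],[0,0,0],6],[[0,0,0],[0,0,0],6],[[0,0,0],[0,0,0],6]]'

```text
t: 11.35
eef_pos: [466.2, -80.3, 111.4]
tcp_rot: [-1.568, -0.008, 2.876]
ft_force: [1.0, 0.9, 0.1]
opening: 0.632
```

```bash
python3 plan.py 469 -72.4 24 -1.84 1 6; python3 - <<'E'
from fit import *
C=[cam('side')]
x,c,im=fit(C,'valve',(456,216),5,14,(-.8,.4)); print(x,c)
p=C[0][0]; print([(np.round(world(C[0][1],C[0][2],d['point'])).tolist(),round(d['confidence'],2)) for d in nets.mark_of(p,'valve')[:3]])
u,v=200,260
cv2.imwrite('pics/v2.png',np.hstack([cv2.resize(im,(400,480)),cv2.resize(p['img'][230:370,130:290],(400,350)).__class__(0) if 0 else cv2.resize(p['img'][200:380,130:280],(400,480))])[:,:,::-1])
E
```

```text
[[-0.14, 8.73, -0.86], [-0.2, 0.2, 0.5], 6],
at [466.2 -80.3 111.4] step 87.8 jaw -1.836 open 60.0 F [1.  0.9 0.1]
[4.66173268e+02 2.24428218e+02 9.61102030e-02] 0.7071069916226385
[([453.0, 216.0, 6.0], 0.73)]
```

View pics/v2.png

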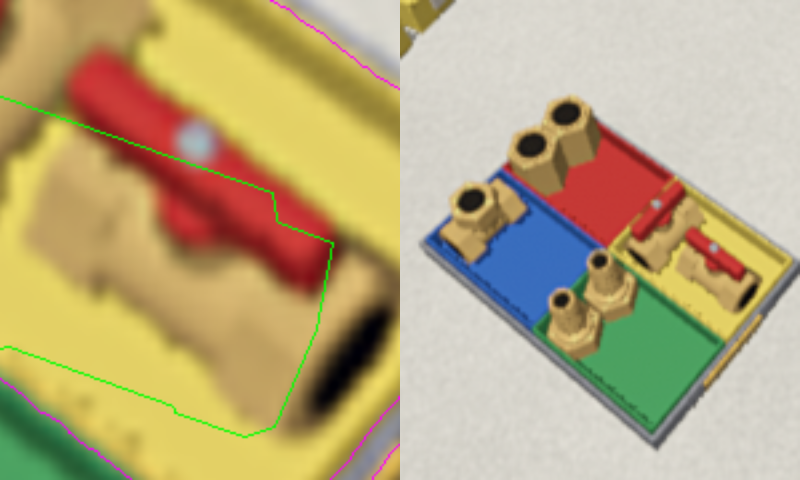

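The valve stands in the middle of the yellow box's free part. The silhouette fit is useless on a coloured box, but the net gives (453,216,6). Now the tee grasp.

apply_moves --increments '[[[-0.2,2.0,-0.9],[0,0,0.5],6],[[0,2.5,0],[0,0,0],6],[[0,0,0],[0,0,0],6],[[0,2.2,0],[0,0,0],6],[[0,1.2,0],[0,0,0],6]]'

```text
t: 12.08
eef_pos: [472.5, -69.9, 33.8]
tcp_rot: [-1.568, 0.007, 2.881]
ft_force: [-0.1, -0.3, -0.3]
opening: 0.627
```

```bash
python3 plan.py 469 -72.4 24 -1.84 1 6
```

```text
[[0.28, 0.98, 0.33], [-0.2, 0.5, -0.4], 6],
at [472.5 -69.9  33.8] step 10.7 jaw -1.831 open 59.6 F [-0.1 -0.3 -0.3]
```

apply_moves --increments '[[[0.3,0.9,0.3],[0,0.5,-0.4],6],[[0,0,0],[0,0,0],0],[[0,0,0],[0,0,0],0],[[0,0,0],[0,0,0],0],[[0,0,0],[0,0,0],0]]'

```text
t: 12.7
eef_pos: [469.4, -72.3, 25.9]
tcp_rot: [-1.568, 0.001, 2.872]
ft_force: [0.1, -0.2, -0.6]
opening: 0.315
```

apply_moves --increments '[[[0,0,0],[0,0,0],0],[[0,0,0],[0,0,0],0],[[0,-1.5,0],[0,0,0],0],[[0,-3.5,0],[0,0,0],0],[[0,-5,0],[0,0,0],0]]'

```text
t: 13.32
eef_pos: [467.7, -71.5, 125.4]
tcp_rot: [-1.568, -0.007, 2.872]
ft_force: [0.6, -1.3, -0.9]
opening: 0.315
```

```bash
python3 plan.py 581.5 264.5 135 -1.77 9 0
```

```text
[[-0.22, -0.12, -3.93], [-0.0, -0.4, 0.0], 0],
[[-0.25, -0.12, -3.94], [-0.0, -0.4, 0.0], 0],
[[-0.28, -0.12, -3.93], [-0.0, -0.4, 0.0], 0],
[[-0.3, -0.12, -3.93], [-0.0, -0.4, 0.0], 0],
[[-0.34, -0.12, -3.92], [-0.0, -0.4, 0.0], 0],
[[-0.36, -0.12, -3.93], [-0.0, -0.4, 0.0], 0],
[[-0.38, -0.12, -3.92], [-0.0, -0.4, 0.0], 0],
[[-0.42, -0.12, -3.92], [-0.0, -0.4, 0.0], 0],
[[-0.44, -0.13, -3.92], [-0.0, -0.4, 0.0], 0],
at [467.7 -71.5 125.4] step 39.4 jaw -1.841 open 29.9 F [ 0.6 -1.3 -0.9]
```

apply_moves --increments '[[[-0.2,-0.2,-4.0],[0,-0.4,0],0],[[-0.25,-0.2,-4.0],[0,-0.4,0],0],[[-0.3,-0.1,-4.0],[0,-0.4,0],0],[[-0.3,-0.1,-4.0],[0,-0.4,0],0],[[-0.35,-0.1,-4.0],[0,-0.4,0],0]]'

```text
t: 13.95
eef_pos: [534.6, 121.7, 135.8]
tcp_rot: [-1.568, -0.0, 2.903]
ft_force: [-0.5, -0.6, -1.8]
opening: 0.314
```

apply_moves --increments '[[[-0.35,-0.1,-4.0],[0,-0.4,0],0],[[-0.4,-0.1,-4.0],[0,-0.4,0],0],[[-0.4,-0.1,-3.8],[0,-0.4,0],0],[[-0.4,-0.1,-3.8],[0,-0.4,0],0],[[0,0,0],[0,0,0],0]]'

```text
t: 14.58
eef_pos: [585.3, 277.7, 138.0]
tcp_rot: [-1.567, -0.002, 2.935]
ft_force: [0.8, -0.6, -2.6]
opening: 0.311
```

```bash
python3 plan.py 581.5 264.5 32 -1.77 1 0
```

```text
[[0.07, 10.6, 1.33], [-0.2, -0.4, 0.1], 0],
at [585.3 277.7 138. ] step 106.9 jaw -1.777 open 29.5 F [ 0.8 -0.6 -2.6]
```

apply_moves --increments '[[[0.2,2.5,1.3],[0,-0.4,0],0],[[0,2.5,0],[0,0,0],0],[[0,0,0],[0,0,0],0],[[0,0,0],[0,0,0],0],[[0,0,0],[0,0,0],0]]'

```text
t: 15.2
eef_pos: [579.8, 263.3, 88.1]
tcp_rot: [-1.567, -0.003, 2.942]
ft_force: [-0.1, -0.4, -2.2]
opening: 0.314
```

```bash
python3 plan.py 579.5 265 32 -1.77 1 0; python3 - <<'E'
from h import *
p,R,t,f=cam('side')
cv2.imwrite('pics/t1.png',cv2.resize(p['img'][200:380,110:290],(560,560),interpolation=2)[:,:,::-1])
for n in('box_tees','tee','valve'): print(n,[(np.round(world(R,t,d['point'])).tolist(),round(d['confidence'],2)) for d in nets.mark_of(p,n)[:3]])
E
```

```text
[[0.05, 5.61, -0.19], [-0.2, -0.0, 0.2], 0],
at [579.8 263.3  88.1] step 56.1 jaw -1.771 open 29.8 F [-0.1 -0.4 -2.2]
box_tees [([584.0, 264.0, 3.0], 0.56)]
tee [([577.0, 264.0, 64.0], 0.91)]
valve [([456.0, 214.0, 3.0], 0.81)]
```

View pics/t1.png

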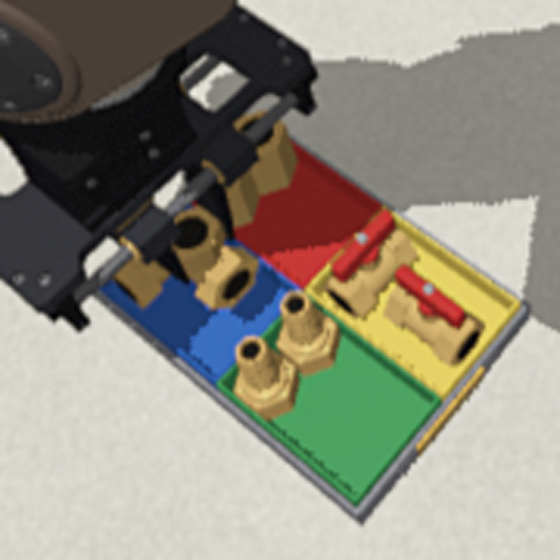

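The tee is held over the blue box at (205,255), aligned with it, and clears the stock tee. Lower and release.

apply_moves --increments '[[[0,2.0,-0.1],[0,0,0],0],[[0,1.8,0],[0,0,0],0],[[0,1.0,0],[0,0,0],0],[[0,0,0],[0,0,0],0],[[0,0,0],[0,0,0],0]]'

```text
t: 16.02
eef_pos: [580.4, 264.6, 39.1]
tcp_rot: [-1.567, -0.001, 2.942]
ft_force: [-0.4, 0.2, -1.1]
opening: 0.315
```

```bash
python3 plan.py 579.5 265 31 -1.77 1 0
```

```text
[[0.09, 0.81, -0.02], [-0.2, -0.0, 0.1], 0],
at [580.4 264.6  39.1] step 8.1 jaw -1.77 open 29.9 F [-0.4  0.2 -1.1]
```

apply_moves --increments '[[[0.1,0.6,0],[0,0,0],0],[[0,0.2,0],[0,0,0],0],[[0,0,0],[0,0,0],0],[[0,0,0],[0,0,0],5.0],[[0,0,0],[0,0,0],5.0]]'

```text
t: 16.65
eef_pos: [580.1, 265.0, 32.0]
tcp_rot: [-1.569, 0.001, 2.942]
ft_force: [-0.3, 1.0, -0.2]
opening: 0.473
```

apply_moves --increments '[[[0,0,0],[0,0,0],5.0],[[0,-1.0,0],[0,0,0],5.0],[[0,-3.0,0],[0,0,0],5.0],[[0,-4.0,0],[0,0,0],5.0],[[0,-4.0,0],[0,0,0],5.0]]'

```text
t: 17.27
eef_pos: [579.2, 265.0, 154.8]
tcp_rot: [-1.567, -0.003, 2.942]
ft_force: [0.1, -0.1, -0.3]
opening: 0.528
```

```bash
python3 plan.py 605 -178 125 -1.99 11 5
```

```text
[[-1.03, 0.28, 3.9], [-0.0, 1.1, 0.0], 5],
[[-1.1, 0.29, 3.88], [-0.0, 1.1, 0.0], 5],
[[-1.18, 0.28, 3.86], [-0.0, 1.1, 0.0], 5],
[[-1.25, 0.29, 3.83], [-0.0, 1.1, 0.0], 5],
[[-1.33, 0.28, 3.81], [-0.0, 1.1, 0.0], 5],
[[-1.39, 0.29, 3.78], [-0.0, 1.1, 0.0], 5],
[[-1.47, 0.28, 3.76], [-0.0, 1.1, 0.0], 5],
[[-1.55, 0.29, 3.72], [-0.0, 1.1, 0.0], 5],
[[-1.61, 0.28, 3.7], [-0.0, 1.1, 0.0], 5],
[[-1.68, 0.29, 3.66], [-0.0, 1.1, 0.0], 5],
[[-1.76, 0.28, 3.63], [-0.0, 1.1, 0.0], 5],
at [579.2 265.  154.8] step 40.4 jaw -1.77 open 50.2 F [ 0.1 -0.1 -0.3]
```

apply_moves --increments '[[[-1.0,0.3,4.0],[0,1.1,0],5],[[-1.1,0.3,4.0],[0,1.1,0],5],[[-1.2,0.3,4.0],[0,1.1,0],5],[[-1.3,0.3,4.0],[0,1.1,0],5],[[-1.4,0.3,3.9],[0,1.1,0],5]]'

```text
t: 17.9
eef_pos: [592.5, 54.7, 148.5]
tcp_rot: [-1.572, 0.009, 2.848]
ft_force: [1.4, 0.8, -0.1]
opening: 0.525
```

apply_moves --increments '[[[-1.4,0.3,3.9],[0,1.1,0],5],[[-1.5,0.3,3.8],[0,1.1,0],5],[[-1.6,0.3,3.8],[0,1.1,0],5],[[-1.6,0.3,3.7],[0,1.1,0],5],[[0,0,0],[0,0,0],5]]'

```text
t: 18.52
eef_pos: [602.6, -117.0, 140.4]
tcp_rot: [-1.574, 0.013, 2.766]
ft_force: [-1.1, 0.2, -0.6]
opening: 0.524
```

```bash
python3 plan.py 605 -178 100 -1.99 2 5; python3 - <<'E'
from h import *
p,R,t,f=cam('side')
cv2.imwrite('pics/t2.png',cv2.resize(p['img'][200:380,110:290],(560,560),interpolation=2)[:,:,::-1])
for n in('box_tees','tee','valve','hosetail','steel_hosetail','coupling'): print(n,[(np.round(world(R,t,d['point'])).tolist(),round(d['confidence'],2)) for d in nets.mark_of(p,n)[:3]])
E
```

```text
[[-1.2, 2.03, 2.8], [0.1, 1.2, -0.4], 5],
[[-1.28, 2.02, 2.77], [0.1, 1.2, -0.4], 5],
at [ 602.6 -117.   140.4] step 36.6 jaw -1.947 open 49.7 F [-1.1  0.2 -0.6]
box_tees [([583.0, 265.0, 1.0], 0.69)]
tee [([578.0, 267.0, 6.0], 0.61)]
valve [([454.0, 217.0, 3.0], 0.86)]
hosetail [([606.0, -180.0, 0.0], 0.5)]
steel_hosetail [([578.0, -54.0, -3.0], 0.52)]
coupling [([432.0, -203.0, 3.0], 0.51)]
```

View pics/t2.png

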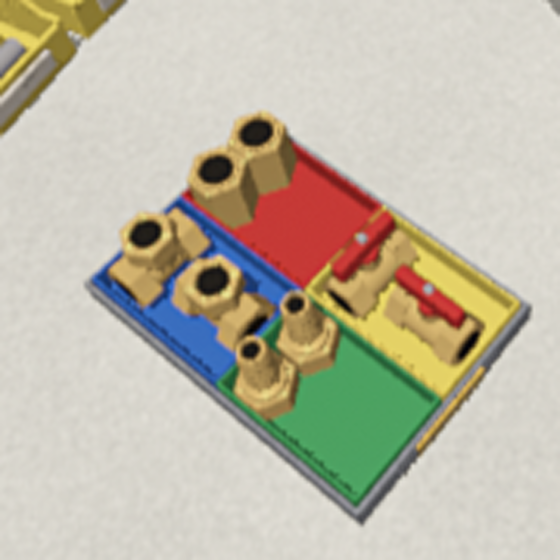

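The tee is upright in the blue box (crop px 212,285). On to the hose tail.

apply_moves --increments '[[[-1.3,0.5,3.1],[0,1.2,-0.4],5],[[-1.3,1.5,3.0],[0,1.2,-0.4],5],[[0,1.0,0],[0,0,0],5],[[0,0,0],[0,0,0],5],[[0,0,0],[0,0,0],5]]'

```text
t: 19.5
eef_pos: [605.2, -176.8, 110.5]
tcp_rot: [-1.574, -0.001, 2.734]
ft_force: [0.2, 0.0, 1.2]
opening: 0.525
```

```bash
python3 plan.py 605 -178.5 36 -1.99 1 5
```

```text
[[-0.06, 7.44, 0.19], [0.2, 0.6, 0.1], 5],
at [ 605.2 -176.8  110.5] step 74.5 jaw -1.979 open 49.9 F [0.2 0.  1.2]
```

apply_moves --increments '[[[0,3.0,0.1],[0,0.5,0],5],[[0,3.0,0],[0,0,0],5],[[0,1.0,0],[0,0,0],5],[[0,0.3,0],[0,0,0],5],[[0,0,0],[0,0,0],5]]'

```text
t: 20.12
eef_pos: [607.1, -174.8, 39.8]
tcp_rot: [-1.575, 0.005, 2.729]
ft_force: [-0.4, 0.8, 0.5]
opening: 0.526
```

```bash
python3 plan.py 605 -178.5 36 -1.99 1 5
```

```text
[[0.04, 0.38, 0.43], [0.2, 0.4, -0.3], 5],
at [ 607.1 -174.8   39.8] step 5.7 jaw -1.983 open 49.9 F [-0.4  0.8  0.5]
```

apply_moves --increments '[[[0,0.4,0.4],[0,0.4,0],5],[[0,0,0],[0,0,0],0],[[0,0,0],[0,0,0],0],[[0,0,0],[0,0,0],0],[[0,0,0],[0,0,0],0]]'

```text
t: 20.75
eef_pos: [606.2, -179.1, 37.6]
tcp_rot: [-1.575, 0.008, 2.721]
ft_force: [-0.7, -0.1, -0.6]
opening: 0.187
```

apply_moves --increments '[[[0,0,0],[0,0,0],0],[[0,0,0],[0,0,0],0],[[0,-1.5,0],[0,0,0],0],[[0,-4,0],[0,0,0],0],[[0,-5,0],[0,0,0],0]]'

```text
t: 21.38
eef_pos: [603.8, -178.6, 143.3]
tcp_rot: [-1.575, 0.0, 2.721]
ft_force: [1.2, 0.6, -0.6]
opening: 0.184
```

```bash
python3 plan.py 471 287.5 145 -1.77 12 0; python3 - <<'E'
from h import *
p,R,t,f=cam('side'); s=readout.state(); u,v=proj(p,R,t,f,s['eef_pos'])[0].astype(int)
cv2.imwrite('pics/h1.png',cv2.resize(p['img'][v-40:v+60,u-50:u+50],(400,400),interpolation=2)[:,:,::-1])
E
```

```text
[[2.59, -0.0, -3.09], [0.0, -1.1, -0.0], 0],
[[2.54, -0.01, -3.15], [0.0, -1.1, -0.0], 0],
[[2.47, -0.0, -3.19], [0.0, -1.1, -0.0], 0],
[[2.42, -0.0, -3.24], [0.0, -1.1, -0.0], 0],
[[2.35, -0.01, -3.28], [0.0, -1.1, -0.0], 0],
[[2.28, -0.0, -3.33], [0.0, -1.1, -0.0], 0],
[[2.22, -0.01, -3.38], [0.0, -1.1, -0.0], 0],
[[2.16, 0.0, -3.41], [0.0, -1.1, -0.0], 0],
[[2.09, -0.0, -3.46], [0.0, -1.1, -0.0], 0],
[[2.03, -0.01, -3.49], [0.0, -1.1, -0.0], 0],
[[1.95, 0.0, -3.53], [0.0, -1.1, -0.0], 0],
[[1.89, -0.0, -3.57], [0.0, -1.1, -0.0], 0],
at [ 603.8 -178.6  143.3] step 40.4 jaw -1.991 open 17.5 F [ 1.2  0.6 -0.6]
```

View pics/h1.png

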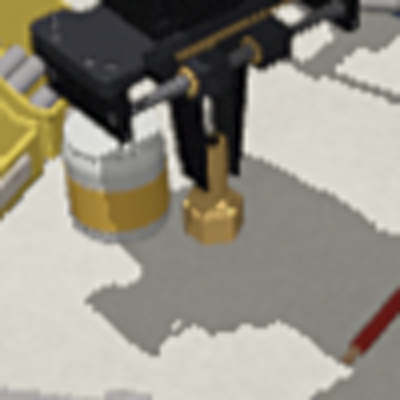

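The hose tail is held upright (crop px 215,190). Carry it.

apply_moves --increments '[[[2.6,0,-3.1],[0,-1.1,0],0],[[2.55,0,-3.15],[0,-1.1,0],0],[[2.5,0,-3.2],[0,-1.1,0],0],[[2.4,0,-3.25],[0,-1.1,0],0],[[2.35,0,-3.3],[0,-1.1,0],0]]'

```text
t: 22.05
eef_pos: [550.6, 18.0, 156.0]
tcp_rot: [-1.574, 0.02, 2.816]
ft_force: [0.6, -0.1, -1.9]
opening: 0.189
```

apply_moves --increments '[[[2.3,0,-3.35],[0,-1.1,0],0],[[2.2,0,-3.4],[0,-1.1,0],0],[[2.15,0,-3.4],[0,-1.1,0],0],[[2.1,0,-3.45],[0,-1.1,0],0],[[0,0,0],[0,0,0],0]]'

```text
t: 22.68
eef_pos: [504.2, 180.8, 158.9]
tcp_rot: [-1.575, 0.025, 2.898]
ft_force: [0.3, -0.5, -1.5]
opening: 0.188
```

```bash
python3 plan.py 471 287.5 140 -1.77 3 0
```

```text
[[1.94, 0.59, -3.18], [0.1, -0.8, -0.5], 0],
[[1.9, 0.61, -3.21], [0.1, -0.8, -0.5], 0],
[[1.84, 0.61, -3.24], [0.1, -0.8, -0.5], 0],
at [504.2 180.8 158.9] step 37.8 jaw -1.814 open 17.9 F [ 0.3 -0.5 -1.5]
```

apply_moves --increments '[[[1.9,0.6,-3.2],[0,-0.8,-0.5],0],[[1.9,0.6,-3.2],[0,-0.8,-0.5],0],[[1.8,0.6,-3.2],[0,-0.8,-0.4],0],[[0,0,0],[0,0,0],0],[[0,0,0],[0,0,0],0]]'

```text
t: 23.3
eef_pos: [472.9, 287.6, 142.8]
tcp_rot: [-1.576, 0.004, 2.939]
ft_force: [-0.3, -0.6, -1.7]
opening: 0.187
```

```bash
python3 plan.py 471 287.5 44 -1.77 3 0
```

```text
[[0.08, 3.29, 0.03], [0.1, -0.1, -0.1], 0],
[[0.07, 3.3, 0.03], [0.1, -0.1, -0.1], 0],
[[0.06, 3.29, 0.02], [0.1, -0.1, -0.1], 0],
at [472.9 287.6 142.8] step 32.9 jaw -1.773 open 17.8 F [-0.3 -0.6 -1.7]
```

apply_moves --increments '[[[0.2,3.0,0],[0,0,0],0],[[0,3.0,0],[0,0,0],0],[[0,2.0,0],[0,0,0],0],[[0,0,0],[0,0,0],0],[[0,0,0],[0,0,0],0]]'

```text
t: 23.92
eef_pos: [475.2, 283.6, 64.0]
tcp_rot: [-1.579, 0.009, 2.932]
ft_force: [-0.0, 0.3, -0.6]
opening: 0.191
```

```bash
python3 plan.py 471 287.5 43 -1.77 1 0
```

```text
[[0.51, 2.09, -0.28], [0.4, -0.6, -0.5], 0],
at [475.2 283.6  64. ] step 21.7 jaw -1.78 open 18.1 F [-0.   0.3 -0.6]
```

apply_moves --increments '[[[0.4,0.5,-0.3],[0,0,-0.5],0],[[0,1.0,0],[0,0,0],0],[[0,0.4,0],[0,0,0],0],[[0,0.1,0],[0,0,0],0],[[0,0,0],[0,0,0],0]]'

```text
t: 24.55
eef_pos: [472.6, 287.9, 44.4]
tcp_rot: [-1.58, 0.002, 2.932]
ft_force: [-0.2, 0.7, -1.6]
opening: 0.184
```

```bash
python3 plan.py 471 287.5 43 -1.77 1 0
```

```text
[[0.14, 0.14, 0.07], [0.5, -0.6, -0.1], 0],
at [472.6 287.9  44.4] step 2.1 jaw -1.78 open 17.5 F [-0.2  0.7 -1.6]
```

apply_moves --increments '[[[0,0.15,0],[0,0,0],0],[[0,0,0],[0,0,0],0],[[0,0,0],[0,0,0],4.5],[[0,0,0],[0,0,0],4.5],[[0,0,0],[0,0,0],4.5]]'

```text
t: 25.18
eef_pos: [472.9, 288.1, 43.3]
tcp_rot: [-1.581, 0.003, 2.932]
ft_force: [-0.3, -0.3, 0.1]
opening: 0.44
```

apply_moves --increments '[[[0,0,0],[0,0,0],4.5],[[0,-2.0,0],[0,0,0],4.5],[[0,-4.0,0],[0,0,0],4.5],[[0,-4.0,0],[0,0,0],4.5],[[0,-1.0,0],[0,0,0],4.5]]'

```text
t: 25.8
eef_pos: [472.0, 286.8, 155.4]
tcp_rot: [-1.579, 0.001, 2.932]
ft_force: [-1.0, -0.2, 0.1]
opening: 0.472
```

```bash
python3 plan.py 432 -203.5 120 -1.93 12 6; python3 - <<'E'
from h import *
for c in('top','side'):
    p,R,t,f=cam(c)
    for n in('hosetail','coupling','steel_tee'): print(n,[(np.round(world(R,t,d['point'])).tolist(),round(d['confidence'],2)) for d in nets.mark_of(p,n)[:3]])
E
```

```text
[[-0.52, 0.26, 4.07], [0.0, 0.7, 0.0], 6],
[[-0.58, 0.26, 4.06], [0.0, 0.7, 0.0], 6],
[[-0.62, 0.26, 4.05], [0.0, 0.7, 0.0], 6],
[[-0.67, 0.26, 4.05], [0.0, 0.7, 0.0], 6],
[[-0.72, 0.26, 4.04], [0.0, 0.7, 0.0], 6],
[[-0.77, 0.26, 4.03], [0.0, 0.7, 0.0], 6],
[[-0.82, 0.26, 4.02], [0.0, 0.7, 0.0], 6],
[[-0.87, 0.26, 4.0], [0.0, 0.7, 0.0], 6],
[[-0.92, 0.26, 4.0], [0.0, 0.7, 0.0], 6],
[[-0.96, 0.26, 3.99], [0.0, 0.7, 0.0], 6],
[[-1.02, 0.26, 3.97], [0.0, 0.7, 0.0], 6],
[[-1.06, 0.26, 3.96], [0.0, 0.7, 0.0], 6],
at [472.  286.8 155.4] step 41.1 jaw -1.78 open 44.9 F [-1.  -0.2  0.1]
hosetail [([472.0, 289.0, 4.0], 0.65)]
coupling []
steel_tee [([453.0, -307.0, -5.0], 0.71)]
hosetail [([474.0, 289.0, 6.0], 0.69), ([456.0, 215.0, 4.0], 0.17)]
coupling [([433.0, -204.0, 5.0], 0.84)]
steel_tee [([454.0, -311.0, 5.0], 0.43)]
```

Hose tail placed (net 472,289,4). The coupling is last.

apply_moves --increments '[[[-0.5,0.2,4.1],[0,0.7,0],6],[[-0.6,0.2,4.1],[0,0.7,0],6],[[-0.6,0.2,4.1],[0,0.7,0],6],[[-0.7,0.2,4.0],[0,0.7,0],6],[[-0.7,0.2,4.0],[0,0.7,0],6]]'

```text
t: 26.82
eef_pos: [453.1, 78.1, 137.5]
tcp_rot: [-1.574, -0.007, 2.874]
ft_force: [0.2, -0.4, 0.0]
opening: 0.631
```

apply_moves --increments '[[[-0.8,0.2,4.0],[0,0.7,0],6],[[-0.8,0.2,4.0],[0,0.7,0],6],[[-0.9,0.2,4.0],[0,0.7,0],6],[[-0.9,0.2,4.0],[0,0.7,0],6],[[-0.9,0.2,4.0],[0,0.7,0],6]]'

```text
t: 27.45
eef_pos: [434.7, -132.3, 123.9]
tcp_rot: [-1.574, -0.011, 2.811]
ft_force: [0.7, -0.4, -0.4]
opening: 0.632
```

```bash
python3 plan.py 432 -203.5 110 -1.93 3 6
```

```text
[[-0.69, 0.45, 2.27], [0.1, 0.5, 0.2], 6],
[[-0.71, 0.45, 2.27], [0.1, 0.5, 0.2], 6],
[[-0.72, 0.47, 2.26], [0.1, 0.5, 0.2], 6],
at [ 434.7 -132.3  123.9] step 24.2 jaw -1.901 open 60.0 F [ 0.7 -0.4 -0.4]
```

apply_moves --increments '[[[-0.7,0.5,2.2],[0,0.5,0.2],6],[[-0.7,0.5,2.2],[0,0.5,0.2],6],[[-0.7,0.5,2.2],[0,0.5,0.2],6],[[0,0,0],[0,0,0],6],[[0,0,0],[0,0,0],6]]'

```text
t: 28.08
eef_pos: [430.9, -205.5, 105.6]
tcp_rot: [-1.574, -0.004, 2.779]
ft_force: [-0.2, -0.4, -0.3]
opening: 0.632
```

```bash
python3 plan.py 432 -203.5 21 -1.93 1 6
```

```text
[[-0.07, 8.46, -0.2], [0.2, -0.2, 0.3], 6],
at [ 430.9 -205.5  105.6] step 84.6 jaw -1.933 open 60.0 F [-0.2 -0.4 -0.3]
```

apply_moves --increments '[[[0,2.5,-0.2],[0,0,0],6],[[0,2.5,0],[0,0,0],6],[[0,1.0,0],[0,0,0],6],[[0,0,0],[0,0,0],6],[[0,0,0],[0,0,0],6]]'

```text
t: 28.7
eef_pos: [432.5, -200.6, 45.7]
tcp_rot: [-1.574, -0.003, 2.783]
ft_force: [0.2, -0.4, -0.2]
opening: 0.631
```

```bash
python3 plan.py 432 -203.5 21 -1.93 1 6
```

```text
[[-0.06, 2.47, 0.29], [0.2, 0.0, 0.2], 6],
at [ 432.5 -200.6   45.7] step 24.8 jaw -1.929 open 60.0 F [ 0.2 -0.4 -0.2]
```

apply_moves --increments '[[[0,1.5,0.3],[0,0,0],6],[[0,0.9,0],[0,0,0],6],[[0,0,0],[0,0,0],6],[[0,0,0],[0,0,0],0],[[0,0,0],[0,0,0],0]]'

```text
t: 29.32
eef_pos: [431.8, -203.9, 20.9]
tcp_rot: [-1.574, -0.001, 2.783]
ft_force: [-0.3, -0.5, 0.1]
opening: 0.473
```

apply_moves --increments '[[[0,0,0],[0,0,0],0],[[0,0,0],[0,0,0],0],[[0,0,0],[0,0,0],0],[[0,0,0],[0,0,0],0],[[0,0,0],[0,0,0],0]]'

```text
t: 29.95
eef_pos: [431.8, -203.9, 21.2]
tcp_rot: [-1.574, -0.001, 2.783]
ft_force: [-0.1, -0.7, -0.4]
opening: 0.368
```

apply_moves --increments '[[[0,-1.5,0],[0,0,0],0],[[0,-4,0],[0,0,0],0],[[0,-5,0],[0,0,0],0],[[0,0,0],[0,0,0],0],[[0,0,0],[0,0,0],0]]'

```text
t: 30.58
eef_pos: [431.4, -204.0, 131.8]
tcp_rot: [-1.574, -0.001, 2.783]
ft_force: [-1.1, 0.1, -1.6]
opening: 0.364
```

```bash
python3 plan.py 566 193.5 140 -1.77 10 0
```

```text
[[0.13, -0.07, -4.19], [0.0, -0.9, 0.0], 0],
[[0.07, -0.07, -4.2], [0.0, -0.9, 0.0], 0],
[[0.01, -0.07, -4.2], [0.0, -0.9, 0.0], 0],
[[-0.07, -0.07, -4.19], [0.0, -0.9, 0.0], 0],
[[-0.13, -0.07, -4.2], [0.0, -0.9, 0.0], 0],
[[-0.19, -0.07, -4.19], [0.0, -0.9, 0.0], 0],
[[-0.26, -0.07, -4.19], [0.0, -0.9, 0.0], 0],
[[-0.33, -0.07, -4.18], [0.0, -0.9, 0.0], 0],
[[-0.39, -0.07, -4.18], [0.0, -0.9, 0.0], 0],
[[-0.46, -0.07, -4.17], [0.0, -0.9, 0.0], 0],
at [ 431.4 -204.   131.8] step 42.0 jaw -1.929 open 34.6 F [-1.1  0.1 -1.6]
```

apply_moves --increments '[[[0.1,-0.1,-4.2],[0,-0.9,0],0],[[0.1,-0.1,-4.2],[0,-0.9,0],0],[[0,-0.1,-4.2],[0,-0.9,0],0],[[-0.1,-0.1,-4.2],[0,-0.9,0],0],[[-0.1,-0.1,-4.2],[0,-0.9,0],0]]'

```text
t: 31.2
eef_pos: [498.3, -1.2, 132.7]
tcp_rot: [-1.573, -0.009, 2.858]
ft_force: [0.4, -0.3, -1.5]
opening: 0.366
```

apply_moves --increments '[[[-0.2,-0.1,-4.2],[0,-0.9,0],0],[[-0.3,-0.1,-4.2],[0,-0.9,0],0],[[-0.3,-0.1,-4.2],[0,-0.9,0],0],[[-0.4,0,-4.0],[0,-0.9,0],0],[[0,0,0],[0,0,0],0]]'

```text
t: 31.82
eef_pos: [551.3, 164.0, 129.2]
tcp_rot: [-1.571, -0.02, 2.926]
ft_force: [-0.3, -0.5, -2.3]
opening: 0.362
```

```bash
python3 plan.py 566 193.5 120 -1.77 2 0
```

```text
[[-0.41, 0.45, -1.6], [0.0, -0.5, 0.6], 0],
[[-0.42, 0.46, -1.6], [0.0, -0.5, 0.6], 0],
at [551.3 164.  129.2] step 17.1 jaw -1.786 open 34.4 F [-0.3 -0.5 -2.3]
```

apply_moves --increments '[[[-0.4,0.4,-1.6],[0,-0.5,0.6],0],[[-0.4,0.4,-1.6],[0,-0.5,0.6],0],[[0,2.0,0],[0,0,0],0],[[0,2.0,0],[0,0,0],0],[[0,0,0],[0,0,0],0]]'

```text
t: 32.45
eef_pos: [566.4, 195.0, 76.9]
tcp_rot: [-1.569, 0.001, 2.944]
ft_force: [-0.3, -0.0, -1.0]
opening: 0.363
```

```bash
python3 plan.py 566 193.5 27 -1.77 2 0
```

```text
[[0.01, 2.5, 0.07], [-0.0, 0.0, -0.0], 0],
[[0.0, 2.49, 0.08], [-0.0, 0.0, -0.0], 0],
at [566.4 195.   76.9] step 25.0 jaw -1.769 open 34.5 F [-0.3 -0.  -1. ]
```

apply_moves --increments '[[[0,1.8,0.1],[0,0,0],0],[[0,1.8,0],[0,0,0],0],[[0,0.7,0],[0,0,0],0],[[0,0,0],[0,0,0],0],[[0,0,0],[0,0,0],0]]'

```text
t: 33.08
eef_pos: [568.1, 194.4, 34.5]
tcp_rot: [-1.571, 0.004, 2.943]
ft_force: [0.1, -0.1, -1.7]
opening: 0.362
```

```bash
python3 plan.py 566 193.5 27 -1.77 1 0
```

```text
[[0.19, 0.75, 0.13], [-0.0, 0.0, -0.2], 0],
at [568.1 194.4  34.5] step 7.8 jaw -1.769 open 34.4 F [ 0.1 -0.1 -1.7]
```

apply_moves --increments '[[[0.1,0.6,0.1],[0,0,0],0],[[0,0.2,0],[0,0,0],0],[[0,0,0],[0,0,0],0],[[0,0,0],[0,0,0],5],[[0,0,0],[0,0,0],5]]'

```text
t: 33.7
eef_pos: [567.5, 193.7, 27.2]
tcp_rot: [-1.572, 0.006, 2.943]
ft_force: [-0.5, -0.2, 0.1]
opening: 0.503
```

apply_moves --increments '[[[0,0,0],[0,0,0],5],[[0,-1.0,0],[0,0,0],5],[[0,-3.0,0],[0,0,0],5],[[0,-4.0,0],[0,0,0],5],[[0,-4.0,0],[0,0,0],5]]'

```text
t: 34.33
eef_pos: [565.8, 193.5, 150.0]
tcp_rot: [-1.57, 0.002, 2.943]
ft_force: [1.1, 0.5, 0.0]
opening: 0.525
```

```bash
python3 plan.py 560 0 160 -1.77 5 5
```

```text
[[-0.65, -0.19, 3.82], [-0.0, 0.0, -0.0], 5],
[[-0.65, -0.2, 3.81], [-0.0, 0.0, -0.0], 5],
[[-0.65, -0.19, 3.82], [-0.0, 0.0, -0.0], 5],
[[-0.65, -0.2, 3.82], [-0.0, 0.0, -0.0], 5],
[[-0.65, -0.19, 3.81], [-0.0, 0.0, -0.0], 5],
at [565.8 193.5 150. ] step 38.8 jaw -1.769 open 49.8 F [1.1 0.5 0. ]
```

apply_moves --increments '[[[-0.6,-0.2,3.8],[0,0,0],5],[[-0.6,-0.2,3.8],[0,0,0],5],[[-0.6,-0.2,3.8],[0,0,0],5],[[-0.6,-0.2,3.8],[0,0,0],5],[[0,0,0],[0,0,0],5]]'

```text
t: 34.95
eef_pos: [560.7, 36.2, 166.2]
tcp_rot: [-1.573, 0.013, 2.945]
ft_force: [-0.1, 0.5, -0.1]
opening: 0.521
```

```bash
python3 - <<'E'
from h import *
for c in('top','side'):
    p,R,t,f=cam(c); 
    if c=='side': cv2.imwrite('pics/end.png',cv2.resize(p['img'][80:380,100:460],(720,600),interpolation=2)[:,:,::-1])
    for n in 'tee valve coupling hosetail steel_tee steel_hosetail'.split(): print(n,[(np.round(world(R,t,d['point'])).tolist(),round(d['confidence'],2)) for d in nets.mark_of(p,n)[:2]])
E
```

```text
tee []
valve []
coupling []
hosetail []
steel_tee [([452.0, -306.0, -4.0], 0.64)]
steel_hosetail [([580.0, -57.0, -7.0], 0.7)]
tee [([579.0, 268.0, 6.0], 0.68)]
valve [([454.0, 216.0, 6.0], 0.9)]
coupling [([566.0, 192.0, 8.0], 0.82)]
hosetail [([474.0, 288.0, 7.0], 0.61)]
steel_tee [([453.0, -313.0, 3.0], 0.77)]
steel_hosetail [([579.0, -53.0, -0.0], 0.55), ([568.0, 194.0, 3.0], 0.42)]
```

View pics/end.png

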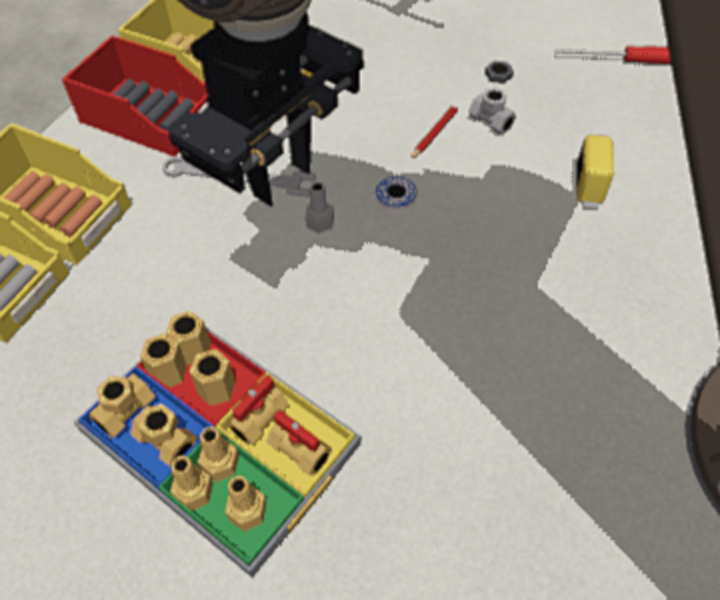

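All four stand upright in their boxes, the two steel pieces are in place, and the arm is clear. I'm handing in the job.

```bash
python3 -c "
from cell import env; print(env.job_done())"
```

```text
the job is handed in; nothing more can be done
None
```

I put the valve, tee, hose tail and coupling, in that order, into the empty near part of the yellow, blue, green and red boxes. I released each one, moved the arm clear and handed the job in at about 35 s on the robot's clock.

**Fittings:** The last side picture shows all four standing upright beside their stock. The network places each within about 4 mm of its box origin in x and y, at z 6–8 mm against about 5 mm expected, which is within its error.

**Steel look-alikes:** Both stand where they started, within measurement noise of up to about 7 mm.

**Checks that failed or disagreed:**
- The silhouette fit could not measure the valve once it was in the yellow box, because brass does not stand out from that colour.
- The last top picture gave no detections for the four placed fittings, so their final positions rest on the side camera. The top view had confirmed only the hose tail, at (472, 289, 4), just after I released it.
- In the last side picture the network also reported a second "steel hose tail" at the coupling's spot, with confidence 0.42. I took it as a false match.

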